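Set and lock the mitre jig

ROBOT

A 7-joint arm with a two-finger parallel gripper is mounted at the origin on the work surface. World frame = base frame: x ahead of the robot, y to its left, z up, the work surface at z = 0. Lengths are in m, angles in rad, forces in N, time in s.
With the tool pointing down it reaches from about 0.35 to 0.9 m from the base axis. Payload 19.9 kg.
Tool frame: the origin (TCP) lies at the centre of the arm's flange, where the gripper is bolted on; the fingertips stand 199 mm ahead of it and the grasp point (between the pads) lies 180 mm ahead of it; z points along the fingers, y is the line along which they close (so a half turn about z gives the same grasp; the last joint's range is limited). The gripper opens to 94 mm and grips with 3 to 60 N. Pads are 16 mm wide; open, the fingers measure 119 mm over their backs; the gripper's body (75 mm by 177 mm) begins 78 mm behind the grasp point.
Start: joints at [1.242, 0.417, -0.01, 1.614, 0.005, 1.111, -0.053], TCP at [0.177, -0.599, 0.405] pointing down, gripper open.
Joint ranges: [-2.81, 2.81], [-0.39, 2.02], [-1.27, 1.25], [0.06, 2.57], [-1.19, 4.33], [0.19, 2], [-2.82, 2.82]. Speed limits (rad/s): [1.89, 1.89, 2.39, 2.39, 3.01, 3.01, 3.01].

INTERFACE

Orientations are given as a rotation vector (axis times angle).
In Python, from workcell import manip, capture, finish_job, spot_in, spot_point gives the robot as it stands.
- The arm moves only by the tool play_rows, never from a script. Its argument "moves" is a list of rows, each a list of 7 numbers: the opening, from 0 (shut) to 1 (fully open), then the shift along the tool's x, y, z in mm, then the turn, a rotation vector about the tool's x, y, z in degrees. A call has 1 to 5 rows; each row shifts and turns the commanded pose from where the row before left it, along the tool's axes as they then stand; what a row does not reach is not made up. A row lasts 1/8 s, in which the tool goes at most 62.5 mm and 10.7 degrees, less where a joint would pass 70% of its speed; a pose out of reach is approached as far as the arm can. A call with a gripper value outside its range is refused whole. The fingers move at their own pace and stop on an object; "newtons" is the grip in N (left out, the last holds). Time passes only in rows, so rows that do not move let the fingers close. It gives the time, the measured TCP pose, the force, the opening and the grip force at its end, in the units of the state.
- manip.observe(): the state, without advancing time (a new reading comes with each control period).
- capture(name): name is "scene" or "top" or "wrist"; returns a dict with "img" (480x640x3 uint8, red, green, blue), "vertical_fov" (degrees; the focal length in pixels is half the picture's height over the tangent of half this angle, whatever the lens; pixels are square), "cx", "cy" (the principal point, pixels), "extrinsics" (4x4, takes a point from camera to world coordinates). Camera axes: x right, y down, z forward; pixel columns grow to the right and rows downward; lengths in m; the calibration is good to about 2 mm. A picture is of the moment at which its call begins. There is no depth.
- finish_job(): hands the job in; it is judged then, once.
Trained networks look in a picture, given as the dict that the camera call returned (one of the last four; its "shot" number tells which), for a name from the list of things; names that differ only in an ending like _2 or _b are one class to them, and where a whole thing is asked for, a point or a joint stands for the part that bears it (a point fixed in the world has none). Each returns a list of dicts, best first, with "score" (0 to 1); they miss things now and then, are a little off and sometimes report something else, mostly with a low value. They report only what shows in the picture. A call takes as long as a camera call.
- spot_in(picture, target): "box" ([left, top, width, height] in pixels, round what is visible of it).
- spot_point(picture, target): "centre" ([row, column] in pixels: a listed point, or the origin of a listed thing).
The state is a dict: "time": time; "q": joint angles; "qd": joint speeds; "joint_torque": joint torques, N m; "tool_pos": TCP position; "ee_rot": TCP orientation; "force": force on the tool from outside, world axes, zero at the start; "torque": the same for the moment, N m; "gripper_width": finger opening in m; "grasp_force": force on a finger pad.
Only numpy, scipy, OpenCV 4.12 (cv2) and the standard library are available. Lean on these libraries where they do the work, as an engineer would, in place of code of your own. Each camera call takes 0.05 s, during which the arm holds its last target. There are 200 camera calls.

TASK

Push the yellow pointer arm of the mitre jig round with a fingertip until its dark tip points at the middle of the red clip on the scale. Then push the black locking lever with the orange ball clockwise (seen from above) all the way round to the green stop post, leaving the pointer on the clip. Push with moderate force without gripping anything, do not shift the clip, and leave the tape measure, wood offcut and glue bottle where they are.

Things in the scene. Friction and masses are not known exactly. Their poses are not given: they have to be found in the camera images.
- jig: mitre-setting jig, fixed to the bench: a white laminated board 370 x 420 mm (x, y), 18 mm thick. Origin on the bench directly under the pivot; the board reaches from 230 mm towards -x to 140 mm towards +x of it and 210 mm to either side in y. The frame is z up, and its -x side carries a black arc scale of radius 169 to 205 mm about the pivot
- pivot (a point): point on the board's top (18 mm above the bench) on the vertical axis that pointer, clip and lever share; a steel pin on this axis reaches 84 mm above the bench
- pointer (a joint): angle (rad) of the yellow pointer arm about the pivot, counterclockwise from above; at q it points along (-cos q, -sin q) in the jig's frame. Range -1.1 to 1.05; starts -0.95 to -0.6, on the negative side of the clip. Bar 22 mm wide, 26 to 50 mm above the bench, hub radius 24 mm. Friction 0.3 N m (2.5 N at 120 mm); stays where left
- pointer_tip (a point): top of the pointer's dark pointed end, 165 mm from the pivot axis, 50 mm above the bench; the tip passes 7 mm short of the clip
- clip_point (a point): point of the red clip that faces the pivot, 172 mm from the axis, 42.5 mm above the bench; x radial (clip to pivot), y across. The clip is 14 mm wide, reaches out to 219 mm from the axis, 20 to 43 mm above the bench, white line along its middle. It sits between -0.2 and 0.7 rad (angles as for the pointer) and slides along the arc if pushed with about 8 N
- lock (a joint): angle (rad) of the black locking lever about the same pivot, clockwise from above; at q it points along (cos(0.7 - q), sin(0.7 - q)) in the jig's frame. 0 unlocked, 1.4 fully locked at the green post; starts 0 to 0.3. Bar 14 mm wide, 60 to 76 mm above the bench, 80 mm long from the axis; hub radius 17 mm, top 80 mm above the bench. Friction 0.2 N m (2.7 N at 75 mm); stays where left
- lock_ball (a point): centre of the orange ball (radius 12.5 mm) on the lever's end, 85 mm from the axis, 68 mm above the bench; the green stop post (12 mm thick, top 74 mm above the bench) stands 52 mm from the axis, beyond the lever's locked position
- tape: yellow tape measure standing on the rear left (+x, +y) corner of the board, 36 x 70 mm, 58 mm high, origin under its centre; leave alone
- offcut: loose wood offcut on the bench right (-y) of the board, 45 x 70 mm, 35 mm high, origin under its centre; leave alone
- glue: white glue bottle standing on the bench left (+y) of the board, 48 mm in diameter, 85 mm high, origin under its centre; leave alone

How it is judged:
By the outcome, as a careful person would: the job done as asked, in the order asked, and still so for the second after the job is handed in, with the robot touching nothing.
It also fails if it takes over 61 s, if anything falls off the work surface, if the arm or the gripper's body presses on something with over 40 N, if the wrist force passes 120 N, or if a joint passes its speed limit or range.

## Working session

There is one attempt and no reset: what is moved stays moved. The work goes in short steps, Python scripts to look and compute and a tool call to move; the robot and the scene stay as the last step left them, time stands still between calls to the robot, and variables do not carry over. Pictures are saved under pics/ and viewed, at most 10 in all, crops included, and the job is handed in when it is done.

Besides the shell and the picture viewer there is one more tool, called after "Request:" as name(argument=value, ...) on one line, values as JSON. play_rows: Moves the arm, as the interface text tells. Its arguments: {"type":"object","properties":{"moves":{"type":"array"},"newtons":{"type":"number"}},"required":["moves"]}

```bash
mkdir -p pics; cat > h.py <<'E'
import numpy as np, cv2
from workcell import manip, capture, finish_job, spot_in, spot_point
def ray(p,rc):
    f=p["img"].shape[0]/2/np.tan(np.radians(p["vertical_fov"])/2)
    T=np.array(p["extrinsics"]); d=T[:3,:3]@np.array([(rc[1]-p["cx"])/f,(rc[0]-p["cy"])/f,1])
    return T[:3,3],d
def at(p,rc,z):
    o,d=ray(p,rc); return o+d*(z-o[2])/d[2]
def proj(p,X):
    f=p["img"].shape[0]/2/np.tan(np.radians(p["vertical_fov"])/2)
    T=np.array(p["extrinsics"]); c=T[:3,:3].T@(np.asarray(X)-T[:3,3])
    return np.array([p["cy"]+f*c[1]/c[2],p["cx"]+f*c[0]/c[2]])
Z=dict(pivot=.018,pointer_tip=.05,clip_point=.0425,lock_ball=.068,jig=0,tape=.018,offcut=0,glue=0)
def save(p,n): cv2.imwrite(f"pics/{n}.png",cv2.cvtColor(p["img"],cv2.COLOR_RGB2BGR))
E
python3 - <<'E'
from h import *
s=manip.observe(); print(s)
for c in("top","scene"):
    p=capture(c); save(p,c+"0"); print(c,p["vertical_fov"],p["cx"],p["cy"],np.round(p["extrinsics"],3).tolist())
    for k,z in Z.items():
        for r in spot_point(p,k)[:2]: print(k,round(r["score"],2),np.round(r["centre"],1),np.round(at(p,r["centre"],z),4))
E
```

```text
{'time': 0.0, 'q': array([ 1.24253888,  0.41796914, -0.0103409 ,  1.61416461,  0.00476274,
        1.11071133, -0.05301823]), 'qd': array([-0.00105662, -0.00022329, -0.00097285,  0.00112272, -0.00062302,
        0.00024426,  0.00115199]), 'joint_torque': array([ 6.46742519e-04, -8.51249599e+01,  6.39469419e-01, -4.25998771e+01,
       -4.88071761e-02,  1.85794348e-02,  1.56566502e-04]), 'tool_pos': array([ 0.17675598, -0.59934475,  0.40403203]), 'ee_rot': array([-3.10816534e+00, -4.48807193e-01,  4.80354948e-04]), 'force': array([-0.19561594, -0.16940893, -0.4471194 ]), 'torque': array([-0.01015771, -0.06204325, -0.01915316]), 'grasp_force': 0.0, 'gripper_width': 0.09375448120532054}
top 55.024594800342946 315.5063774071776 247.3468586374533 [[-0.019, -0.996, 0.091, 0.515], [-1.0, 0.019, 0.007, 0.028], [-0.008, -0.091, -0.996, 0.928], [0.0, 0.0, 0.0, 1.0]]
pivot 0.62 [255.3 283.5] [0.5837 0.0982 0.018 ]
pointer_tip 0.96 [310.6 213.1] [0.4788 0.2305 0.05  ]
clip_point 0.53 [329.3 332.3] [0.4391 0.0054 0.0425]
lock_ball 0.69 [213.2 260.6] [0.6605 0.1367 0.068 ]
jig 0.71 [256.5 283.9] [0.5826 0.0988 0.    ]
tape 0.66 [204.9 208.6] [0.6878 0.2472 0.018 ]
offcut 0.85 [252.8 419. ] [ 0.5848 -0.1739  0.    ]
offcut 0.37 [255.8 280.6] [0.5841 0.1055 0.    ]
scene 54.078749705838625 312.4517075003981 240.16331007291708 [[-0.182, 0.756, -0.629, 1.068], [0.983, 0.132, -0.126, 0.129], [-0.012, -0.642, -0.767, 0.698], [0.0, 0.0, 0.0, 1.0]]
pivot 0.6 [276.1 352.9] [0.5794 0.1028 0.018 ]
pointer_tip 0.97 [230.5 432.7] [0.4761 0.234  0.05  ]
pointer_tip 0.68 [339.6 438.9] [0.6972 0.2478 0.05  ]
clip_point 0.54 [204.5 316.2] [0.4403 0.012  0.0425]
lock_ball 0.93 [295.7 375.1] [0.647  0.1442 0.068 ]
jig 0.91 [282.9 352.7] [0.5814 0.1037 0.    ]
tape 0.88 [338.9 440.4] [0.6772 0.2561 0.018 ]
offcut 0.64 [262.7 203.8] [ 0.5843 -0.1756  0.    ]
glue 0.73 [269.8 518.2] [0.5    0.3974 0.    ]
```

View pics/top0.png

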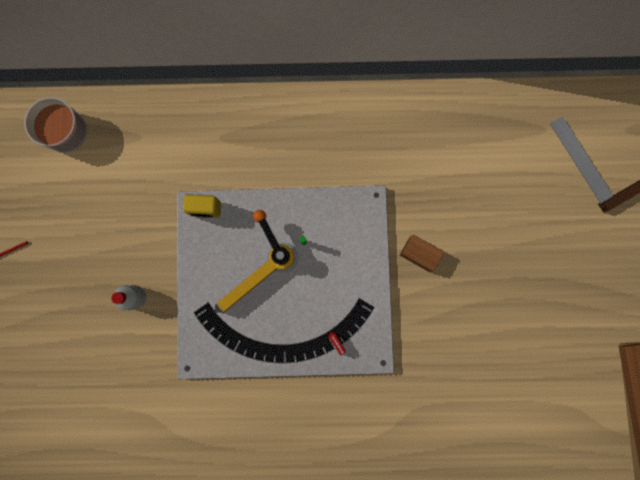

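View pics/scene0.png

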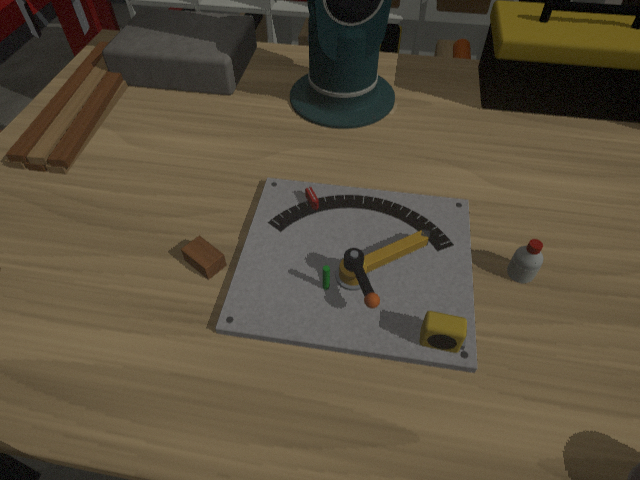

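The tip is at (218,308), the clip at (337,343), the ball at (260,215) and the green post at (303,240). This gives a pivot near (0.5815, 0.1005), with the pointer at about -0.90 and the clip at about 0.574 relative to world -x. I'll move to the pointer's trailing side with the gripper shut.

Request:
play_rows(moves=[[0,38,-45,0,0,0,0],[0,38,-45,0,0,0,0],[0,38,-45,0,0,0,0],[0,38,-45,0,0,0,0],[0,38,-45,0,0,0,0]], newtons=20)

```text
time: 1.52
tool_pos: [0.2959, -0.328, 0.4048]
ee_rot: [3.109, 0.449, 0.0]
force: [1.2, -0.6, -0.4]
gripper_width: 0.0472
grasp_force: 0.0
```

Request:
play_rows(moves=[[0,38,-45,0,0,0,0],[0,38,-45,0,0,0,0],[0,38,-45,0,0,0,0],[0,38,-45,0,0,0,0],[0,38,-45,0,0,0,0]])

```text
time: 2.15
tool_pos: [0.4144, -0.0585, 0.405]
ee_rot: [3.109, 0.449, 0.001]
force: [1.3, -0.7, -0.3]
gripper_width: 0.0013
grasp_force: 0.0
```

Request:
play_rows(moves=[[0,38,-45,0,0,0,0],[0,38,-45,0,0,0,0],[0,38,-45,0,0,0,0],[0,0,0,0,0,0,-10],[0,0,0,0,0,0,-10]])

```text
time: 2.78
tool_pos: [0.4852, 0.1022, 0.4045]
ee_rot: [-2.98, -0.993, 0.0]
force: [0.4, -1.0, -0.6]
gripper_width: 0.0003
grasp_force: 0.0
```

```bash
cat >> h.py <<'E'
from scipy.spatial.transform import Rotation as R
P=np.array([.5815,.1005])
def go(x,y,ztip,azx=None):
    s=manip.observe(); M=R.from_rotvec(s["ee_rot"]).as_matrix()
    d=np.array([x,y,ztip+.199])-s["tool_pos"]
    az=np.degrees(np.arctan2(M[1,0],M[0,0]))
    print("t",round(s["time"],2),"pos",np.round(s["tool_pos"],4),"azx",round(az,1),"zdir",np.round(M[:,2],3),"F",np.round(s["force"],1))
    print("shift mm",np.round(1e3*M.T@d,1),"turn z",None if azx is None else round(az-azx,1), "q7",round(s["q"][6],2),"w",round(s["gripper_width"],3))
E
python3 -c "
from h import *
go(.540,.2207,.15,38)"
```

```text
t 2.77 pos [0.4852 0.1022 0.4045] azx 36.8 zdir [-0.  0. -1.] F [ 0.4 -1.  -0.6]
shift mm [114.9 -62.   55.5] turn z -1.2 q7 -1.36 w 0.0
```

Request:
play_rows(moves=[[0,46,-25,20,0,0,-1.2],[0,46,-24,20,0,0,0],[0,23,-13,20,0,0,0],[0,0,0,40,0,0,0],[0,0,0,30,0,0,0]])

```text
time: 3.4
tool_pos: [0.5392, 0.2204, 0.2731]
ee_rot: [-2.973, -1.014, 0.001]
force: [-0.3, -0.2, 0.0]
gripper_width: 0.0007
grasp_force: 0.0
```

```bash
python3 - <<'E'
from h import *
go(.540,.2207,.034,38)
p=capture("wrist"); save(p,"w1")
for k in("pivot","pointer_tip","lock_ball","tape","clip_point"):
    for r in spot_point(p,k)[:1]: print(k,round(r["score"],2),np.round(r["centre"],1),np.round(at(p,r["centre"],Z[k]),4))
E
```

```text
t 3.4 pos [0.5392 0.2204 0.2731] azx 37.7 zdir [-0.001 -0.    -1.   ] F [-0.3 -0.2  0. ]
shift mm [ 0.8  0.3 40.1] turn z -0.3 q7 -1.7 w 0.001
pivot 0.63 [318.2 506. ] [0.5808 0.1001 0.018 ]
pointer_tip 0.89 [350.9 239.3] [0.4744 0.2302 0.05  ]
lock_ball 0.68 [208.8 604.6] [0.6542 0.1392 0.068 ]
tape 0.71 [ 26.7 434.2] [0.6801 0.2526 0.018 ]
```

Request:
play_rows(moves=[[0,1,0,20,0,0,0],[0,0,0,20,0,0,0],[0,-8,0,0,0,0,0],[0,-8,0,0,0,0,0],[0,-7,0,0,0,0,0]])

```text
time: 4.32
tool_pos: [0.5215, 0.2065, 0.2351]
ee_rot: [2.974, 1.013, 0.001]
force: [0.2, 0.3, -0.8]
gripper_width: 0.0005
grasp_force: 0.0
```

Request:
play_rows(moves=[[0,-14.8,-1.4,0,0,0,-7],[0,-14.8,-1.4,0,0,0,-7],[0,-14.8,-1.4,0,0,0,-7],[0,-14.8,-1.4,0,0,0,-7]])

```text
time: 4.82
tool_pos: [0.4782, 0.1669, 0.2354]
ee_rot: [2.636, 1.709, 0.003]
force: [2.9, 2.7, -0.6]
gripper_width: 0.0005
grasp_force: 1.7
```

```bash
cat >> h.py <<'E'
def polar():
    s=manip.observe(); v=s["tool_pos"][:2]-P; M=R.from_rotvec(s["ee_rot"]).as_matrix()
    u=-np.array(M[:2,1]); t=-np.array(M[:2,0]); th=np.arctan2(-u[1],-u[0])
    print("finger radial/tang mm",1e3*v@u,1e3*v@t,"tool q",th,"ztip",s["tool_pos"][2]-.199,"F",s["force"])
def angs(cams=("top","scene"),names=("pointer_tip","clip_point","lock_ball")):
    for c in cams:
        p=capture(c)
        pv=[r["centre"] for r in spot_point(p,"pivot")[:1]]
        print(c,"pivot",[np.round(at(p,x,.018),4) for x in pv])
        for k in names:
            for r in spot_point(p,k)[:1]:
                X=at(p,r["centre"],Z[k]); d=X[:2]-P; print(" ",k,round(r["score"],2),np.round(X,4),"q",round(np.arctan2(-d[1],-d[0]),4),"r",round(np.hypot(*d),4))
    return p
E
sed -i 's/P=np.array(.*/P=np.array([.581,.1003])/' h.py
python3 -c "
from h import *
polar(); angs(('top','scene','wrist'))"
```

```text
finger radial/tang mm 120.99944694996933 -18.825490380941087 tool q -0.4206990957315809 ztip 0.03637030804477542 F [ 2.85724771  2.65689142 -0.57125827]
top pivot [array([0.5858, 0.0958, 0.018 ])]
  clip_point 0.55 [0.4286 0.006  0.0425] q 0.5542 r 0.1792
  lock_ball 0.62 [0.6554 0.1407 0.068 ] q -2.644 r 0.0847
scene pivot [array([0.5785, 0.104 , 0.018 ])]
  pointer_tip 0.48 [0.6375 0.1405 0.05  ] q -2.523 r 0.0694
  clip_point 0.7 [0.4338 0.0118 0.0425] q 0.5414 r 0.1718
  lock_ball 0.82 [0.6512 0.1388 0.068 ] q -2.6403 r 0.0801
wrist pivot [array([0.5791, 0.1021, 0.018 ])]
  pointer_tip 0.33 [0.5672 0.1243 0.05  ] q -1.0469 r 0.0277
```

Request:
play_rows(moves=[[0,-14.8,-1.4,0,0,0,-7],[0,-14.8,-1.4,0,0,0,-7],[0,-14.8,-1.4,0,0,0,-7]])

```text
time: 5.95
tool_pos: [0.4614, 0.1261, 0.2349]
ee_rot: [-2.28, -2.16, -0.002]
force: [2.3, 4.0, 0.2]
gripper_width: 0.0006
grasp_force: 1.7
```

Request:
play_rows(moves=[[0,-14.8,-1.4,0,0,0,-7],[0,-14.8,-1.4,0,0,0,-7],[0,-14.8,-1.4,0,0,0,-7]])

```text
time: 6.32
tool_pos: [0.4601, 0.0816, 0.2349]
ee_rot: [-1.849, -2.54, -0.002]
force: [0.8, 4.4, 1.0]
gripper_width: 0.0005
grasp_force: 1.7
```

```bash
python3 - <<'E'
from h import *
polar(); p=angs(('top','scene','wrist')); save(p,"w2")
E
```

```text
finger radial/tang mm 120.80100348570382 -19.32936187110366 tool q 0.3122192184513592 ztip 0.03585893099854773 F [0.7844605  4.35344216 0.95614596]
top pivot [array([0.5859, 0.1016, 0.018 ])]
  lock_ball 0.9 [0.6542 0.1398 0.068 ] q -2.6472 r 0.0832
scene pivot [array([0.5787, 0.1102, 0.018 ])]
  pointer_tip 0.89 [0.4314 0.0481 0.05  ] q 0.336 r 0.1585
  clip_point 0.69 [0.4444 0.0141 0.0425] q 0.563 r 0.1616
  lock_ball 0.91 [0.6519 0.1449 0.068 ] q -2.5803 r 0.0837
wrist pivot []
```

View pics/w2.png

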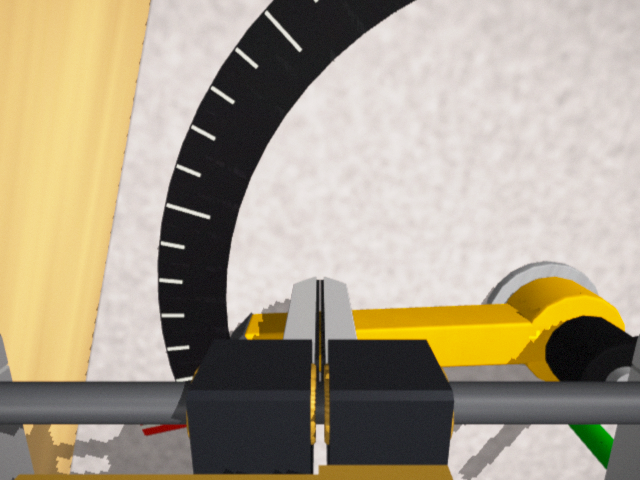

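The wrist view shows the fingertip against the yellow bar at about (320,320). The red clip, at about (165,430), is hidden behind the finger block. I'll push to about 0.49, then back off for an unobstructed measurement.

Request:
play_rows(moves=[[0,-10.5,-1.2,0,0,0,-5],[0,-10.5,-1.2,0,0,0,-5],[0,0,0,0,0,0,0]])

```text
time: 7.45
tool_pos: [0.4652, 0.0606, 0.2345]
ee_rot: [-1.629, -2.686, -0.0]
force: [-0.3, 0.2, -0.1]
gripper_width: 0.0001
grasp_force: 0.0
```

Request:
play_rows(moves=[[0,15,0,0,0,0,0],[0,0,0,-50,0,0,0],[0,40,0,-40,0,0,0],[0,60,0,0,0,0,0],[0,60,0,0,0,0,0]])

```text
time: 8.07
tool_pos: [0.3821, 0.2181, 0.3251]
ee_rot: [1.629, 2.685, 0.001]
force: [0.9, 1.0, -0.3]
gripper_width: 0.0004
grasp_force: 0.0
```

Request:
play_rows(moves=[[0,60,0,0,0,0,0],[0,0,0,0,0,0,0]])

```text
time: 8.32
tool_pos: [0.3522, 0.2738, 0.3251]
ee_rot: [-1.616, -2.694, -0.002]
force: [0.6, -0.9, 0.7]
gripper_width: 0.0006
grasp_force: 0.0
```

```bash
python3 - <<'E'
from h import *
polar(); angs(('top','scene','wrist'))
for c in("top","scene","wrist"):
    p=capture(c); a=[]
    for X in ([.43,.01,.045],[.45,.04,.045],[.58,.1,.05]): a.append(proj(p,X))
    print(c,np.round(a,0).tolist())
    r,q=np.mean(a,0).astype(int)
    if c!="wrist":
        r=np.clip(r,70,410);q=np.clip(q,93,547)
        im=cv2.resize(p["img"][r-70:r+70,q-93:q+93],None,fx=4,fy=4,interpolation=cv2.INTER_CUBIC); save(dict(img=im),c+"3"); print("crop origin",r-70,q-93)
    else: save(p,"wrist3")
E
```

```text
finger radial/tang mm 120.28150059004855 -260.7315177919197 tool q 0.48988439183935445 ztip 0.1260912950972249 F [ 0.61810867 -0.89460126  0.72666485]
top pivot [array([0.5829, 0.0988, 0.018 ])]
  pointer_tip 0.63 [0.4347 0.026  0.05  ] q 0.4698 r 0.164
  clip_point 0.59 [0.4332 0.0105 0.0425] q 0.5462 r 0.1729
  lock_ball 0.78 [0.6565 0.1369 0.068 ] q -2.6898 r 0.0839
scene pivot [array([0.5803, 0.1028, 0.018 ])]
  pointer_tip 0.87 [0.4364 0.0209 0.05  ] q 0.5021 r 0.165
  clip_point 0.53 [0.4343 0.0136 0.0425] q 0.5335 r 0.1704
  lock_ball 0.77 [0.6492 0.1403 0.068 ] q -2.6112 r 0.0791
wrist pivot []
top [[334.0, 330.0], [324.0, 314.0], [256.0, 281.0]]
crop origin 234 215
scene [[200.0, 316.0], [209.0, 330.0], [265.0, 352.0]]
crop origin 154 239
wrist [[543.0, 256.0], [527.0, 292.0], [539.0, 462.0]]
```

View pics/top3.png

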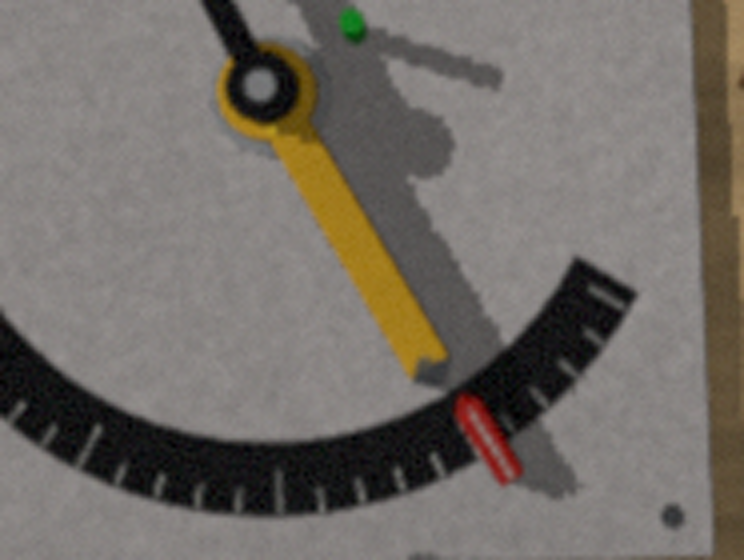

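View pics/scene3.png

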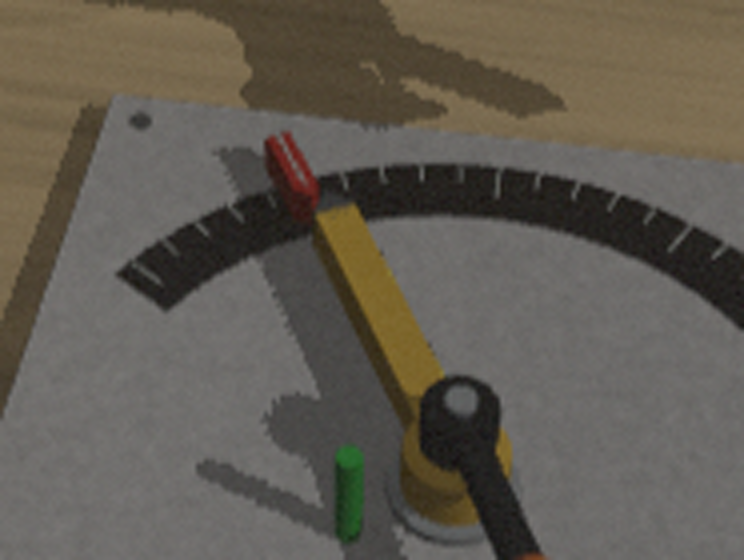

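The top crop shows the tip at about (432,375), short of the clip whose inner end is at (465,402), with the steel pin at (263,86). The scene crop shows the tip at (335,203), the clip at (300,200) and the pin at (461,401). I'll fit both angles from colour masks.

```bash
cat > fit.py <<'E'
from h import *
from scipy.optimize import minimize
S=6
def hull(p,P0,q,r0,r1,w,z0,z1,shape):
    u=np.array([-np.cos(q),-np.sin(q)]);t=np.array([-u[1],u[0]])
    pts=[proj(p,[*(P0+r*u+s*w/2*t),z])[::-1] for r in(r0,r1) for s in(-1,1) for z in(z0,z1)]
    h=cv2.convexHull(np.round((np.array(pts)+.5)*S-.5).astype(np.int32))
    m=np.zeros(shape,np.uint8); cv2.fillConvexPoly(m,h,1); return m
def fit(c,qp=.5,qc=.55):
    p=capture(c); im=p["img"]
    big=cv2.resize(im,None,fx=S,fy=S,interpolation=cv2.INTER_CUBIC); hsv=cv2.cvtColor(big,cv2.COLOR_RGB2HSV)
    H,s,V=hsv[...,0].astype(int),hsv[...,1],hsv[...,2]
    yel=((H>15)&(H<32)&(s>150)&(V>50)).astype(np.uint8); red=(((H<6)|(H>172))&(s>110)&(V>50)).astype(np.uint8)
    def iou(m,h,roi): m=m*roi; return (m&h).sum()/max(1,((m|h)>0).sum())
    out={}
    # joint: pivot shift + both angles, soft prior on the shift
    def cost(v):
        P0=P+v[:2]/1e3; a,b=v[2]/100,v[3]/100
        hb=hull(p,P0,a,.045,.145,.022,.026,.050,yel.shape); rb=hull(p,P0,a,.045,.145,.06,.026,.050,yel.shape)
        hc=hull(p,P0,b,.172,.219,.014,.020,.043,red.shape); rc=hull(p,P0,b,.16,.24,.06,.02,.043,red.shape)
        redc=cv2.morphologyEx(red,cv2.MORPH_CLOSE,np.ones((13,13)))
        return -iou(yel,hb,rb)-iou(redc,hc,rc)+.0008*(v[0]**2+v[1]**2)
    r=minimize(cost,[0,0,qp*100,qc*100],method="Nelder-Mead",options=dict(initial_simplex=np.array([0,0,qp*100,qc*100])+np.vstack([np.zeros(4),np.diag([3,3,5,5])]),xatol=.03,fatol=1e-4,maxiter=120))
    print(c,"shift mm",np.round(r.x[:2],2),"pointer",round(r.x[2]/100,4),"clip",round(r.x[3]/100,4),"diff",round((r.x[3]-r.x[2])/100,4),"cost",round(r.fun,3)); return p
E
python3 -c "
from fit import *
fit('top');fit('scene')"
```

```text
top shift mm [-0.54  0.4 ] pointer 0.5223 clip 0.5496 diff 0.0273 cost -1.764
scene shift mm [-1.04 -1.49] pointer 0.4954 clip 0.5483 diff 0.0529 cost -1.314
```

```bash
python3 - <<'E'
from fit import *
import h
def cr(o,x,y): return (o[0]+(y+.5)/4-.5,o[1]+(x+.5)/4-.5)
for c,o,pin in(("top",(234,215),(263,86)),("scene",(154,239),(461,401))):
    p=capture(c); X=at(p,cr(o,*pin),.084)[:2]; print(c,"pin",X)
    pts=dict(top=[("tip",430,377,.05),("clip in",467,400,.043),("clip out",514,474,.043)],scene=[("tip",332,198,.05),("clip in",310,185,.043),("clip out",285,137,.043)])[c]
    for n,x,y,z in pts:
        d=at(p,cr(o,x,y),z)[:2]-X; print(n,np.arctan2(-d[1],-d[0]),np.hypot(*d))
    def line(q,r0,r1,z,col,big):
        a,b=[proj(p,[*(X+r*np.array([-np.cos(q),-np.sin(q)])),z])[::-1] for r in(r0,r1)]
        f=lambda v:tuple(np.round(((v-[o[1]+20,o[0]+0])+.5)*6-.5).astype(int).tolist()); cv2.line(big,f(a),f(b),col,1)
    im=p["img"][o[0]:o[0]+100 if c=="scene" else o[0]+140,o[1]:o[1]+186]
    oo=(o[0]+(50 if c=="top" else 20),o[1]+(50 if c=="top" else 0))
    big=cv2.resize(p["img"][oo[0]:oo[0]+80,oo[1]:oo[1]+100],None,fx=5,fy=5,interpolation=cv2.INTER_CUBIC)
    def ln(q,r0,r1,z,col):
        a,b=[proj(p,[*(X+r*np.array([-np.cos(q),-np.sin(q)])),z])[::-1] for r in(r0,r1)]
        f=lambda v:tuple(np.round((v-[oo[1],oo[0]]+.5)*5-.5).astype(int).tolist()); cv2.line(big,f(a),f(b),col,1)
    ln(.50,.02,.165,.05,(0,0,255)); ln(.55,.172,.219,.043,(0,255,0))
    globals()[c]=big
save(dict(img=np.vstack([top,scene])[:800]),"x"); cv2.imwrite("pics/ov.png",cv2.cvtColor(cv2.resize(np.hstack([top,scene]),(800,320)),cv2.COLOR_RGB2BGR))
E
```

```text
top pin [0.57911998 0.09892258]
tip 0.49849972994965697 0.15523921503106403
clip in 0.5540269928881085 0.17405204315827347
clip out 0.5534124918680289 0.21500507031473398
scene pin [0.58165602 0.10113568]
tip 0.5108755984440653 0.15995802510984594
clip in 0.5381724897437391 0.1784218442076254
clip out 0.5372015739905054 0.2144852970650317
```

View pics/ov.png

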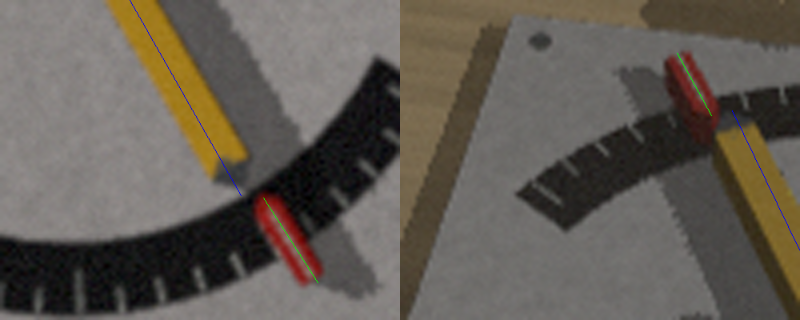

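The overlay shows 0.55 matching the clip line in both views. The pointer is near 0.49, but the estimates still spread too far. I'll place the wrist camera over the tip for a close look.

```bash
python3 - <<'E'
from h import *
s=manip.observe(); p=capture("wrist"); T=np.array(p["extrinsics"]); t0=s["tool_pos"]; M=R.from_rotvec(s["ee_rot"]).as_matrix()
print("cam in tool mm",1e3*M.T@(T[:3,3]-t0),"fwd",M.T@T[:3,2],"x",M.T@T[:3,0])
q=.5;u=np.array([-np.cos(q),-np.sin(q)])
for z in(.325,.38):
  for a in(0,40,80,120):
    for b in(120,150):
        tp=np.array([*(P+b/1e3*u-a/1e3*M[:2,0]),z]); pp=dict(p); E=T.copy(); E[:3,3]+=tp-t0; pp["extrinsics"]=E
        print(z,a,b,"clip",proj(pp,[*(P+.172*u),.043]).round(),"mid",proj(pp,[*(P+.1*u),.05]).round(),"piv",proj(pp,[*P,.084]).round(),"finger",proj(pp,tp+[0,0,-.199]).round(), 1e3*M.T@(tp-t0)) if 1 else 0
E
```

```text
cam in tool mm [7.74347911e+01 2.47472743e-02 1.97526586e+01] fwd [-2.63783884e-01  5.28393230e-05  9.64581806e-01] x [3.25466690e-04 9.99999946e-01 3.42257622e-05]
0.325 0 120 clip [249. 244.] mid [251. 349.] piv [264. 523.] finger [296. 320.] [-256.14898373    0.92044437   -0.3541289 ]
0.325 0 150 clip [249. 288.] mid [250. 394.] piv [264. 574.] finger [296. 320.] [-256.68018811  -29.07485229   -0.3544327 ]
0.325 40 120 clip [192. 241.] mid [191. 350.] piv [197. 532.] finger [296. 320.] [-296.14898309    0.92044441   -0.35918498]
0.325 40 150 clip [191. 287.] mid [191. 397.] piv [196. 586.] finger [296. 320.] [-296.68018747  -29.07485225   -0.35948878]
0.325 80 120 clip [129. 238.] mid [127. 352.] piv [123. 543.] finger [296. 320.] [-336.14898245    0.92044445   -0.36424106]
0.325 80 150 clip [129. 285.] mid [126. 400.] piv [122. 599.] finger [296. 320.] [-336.68018683  -29.07485221   -0.36454486]
0.325 120 120 clip [ 62. 235.] mid [ 57. 353.] piv [ 41. 555.] finger [296. 320.] [-3.76148982e+02  9.20444490e-01 -3.69297137e-01]
0.325 120 150 clip [ 61. 284.] mid [ 56. 404.] piv [ 40
[... 368 characters left out ...]
piv [185. 492.] finger [296. 320.] [-296.14203098    0.92087834  -55.35918454]
0.38 40 150 clip [181. 292.] mid [181. 384.] piv [184. 535.] finger [296. 320.] [-296.67323536  -29.07441832  -55.35948834]
0.38 80 120 clip [130. 252.] mid [128. 346.] piv [125. 498.] finger [296. 320.] [-336.14203034    0.92087838  -55.36424062]
0.38 80 150 clip [129. 291.] mid [127. 386.] piv [124. 543.] finger [296. 320.] [-336.67323472  -29.07441828  -55.36454441]
0.38 120 120 clip [ 74. 250.] mid [ 71. 347.] piv [ 60. 506.] finger [296. 320.] [-376.1420297     0.92087842  -55.3692967 ]
0.38 120 150 clip [ 73. 290.] mid [ 70. 388.] piv [ 59. 552.] finger [296. 320.] [-376.67323408  -29.07441824  -55.36960049]
```

Request:
play_rows(moves=[[0,-60,0,0,0,0,0],[0,-60,0,0,0,0,0],[0,-60,0,0,0,0,0],[0,-60,0,0,0,0,0],[0,-60,0,0,0,0,0]])

```text
time: 10.1
tool_pos: [0.4959, 0.0014, 0.3248]
ee_rot: [1.627, 2.687, -0.0]
force: [0.4, 1.5, 0.1]
gripper_width: 0.0004
grasp_force: 0.0
```

Request:
play_rows(moves=[[0,0,0,0,0,0,0],[0,0,0,0,0,0,0]])

```text
time: 10.35
tool_pos: [0.495, 0.0039, 0.3246]
ee_rot: [-1.626, -2.687, -0.001]
force: [1.1, 0.4, -0.1]
gripper_width: 0.0006
grasp_force: 0.0
```

```bash
python3 - <<'E'
from fit import *
polar(); p=angs(("wrist",)); save(p,"w4")
fit("wrist")
E
```

```text
finger radial/tang mm 120.92413162282757 45.545222073026 tool q 0.4824180443719308 ztip 0.12558081928018322 F [ 1.05300627  0.39084502 -0.13873274]
wrist pivot [array([0.5779, 0.104 , 0.018 ])]
  pointer_tip 0.65 [0.4337 0.0199 0.05  ] q 0.4994 r 0.1679
  clip_point 0.83 [0.4318 0.0109 0.0425] q 0.5397 r 0.1739
wrist shift mm [-1.6   0.97] pointer 0.5116 clip 0.5477 diff 0.0361 cost -1.718
```

View pics/w4.png

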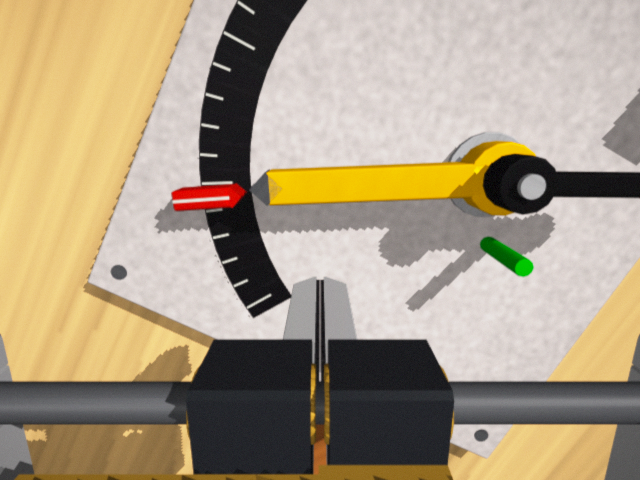

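The wrist view shows the wedge tip at about (251,189), the pin at (532,186), and the clip's white line running from (177,201) to (228,197). I'll turn these pixels into angles.

```bash
cat > wm.py <<'E'
from h import *
def m(pin,pts,p=None):
    p=p or capture("wrist"); X=at(p,pin[::-1],.084)[:2]; print("pin",X)
    for n,x,y,z in pts:
        d=at(p,(y,x),z)[:2]-X; print(n,np.arctan2(-d[1],-d[0]).round(4),np.hypot(*d).round(4))
    return p
def lines(p):
    im=p["img"].astype(int); r,g,b=im[...,0],im[...,1],im[...,2]
    y=(r>180)&(g>140)&(b<80); 
    for c in range(285,431,29): 
        k=np.where(y[:,c])[0]; print("bar col",c,"rows",k.min(),k.max()+1)
    red=(r>120)&(g<70)&(b<70); w=(r>180)&(g>130)&(b>130)
    for c in range(174,248,5):
        k=np.where(red[140:240,c])[0]+140
        if len(k):
            kk=np.arange(k.min(),k.max()+1); ww=kk[w[kk,c]]; print("clip col",c,k.min(),k.max()+1,"white",(ww.mean()+.5).round(1) if len(ww) else None)
E
python3 - <<'E'
from wm import *
p=m((532,186),[("tip",251,189,.05),("clipA",177,201,.043),("clipB",228,197,.043),("bar",360,184.5,.05)]); lines(p)
E
```

```text
pin [0.5776516  0.10214819]
tip 0.5233 0.1631
clipA 0.5559 0.2146
clipB 0.5546 0.1803
bar 0.5218 0.0927
bar col 285 rows 169 204
bar col 314 rows 168 431
bar col 343 rows 167 202
bar col 372 rows 166 201
bar col 401 rows 165 200
bar col 430 rows 164 199
clip col 174 191 210 white 202.0
clip col 179 189 211 white 201.5
clip col 184 188 211 white 201.0
clip col 189 187 210 white 200.5
clip col 194 187 210 white 200.5
clip col 199 187 210 white 200.0
clip col 204 186 209 white 199.5
clip col 209 185 208 white 199.5
clip col 214 185 208 white 199.0
clip col 219 185 208 white 198.5
clip col 224 185 207 white 198.0
clip col 229 185 207 white None
clip col 234 184 206 white None
clip col 239 186 200 white None
clip col 244 190 192 white None
```

The pointer is about 0.032 rad short, roughly 4 mm at the finger. I'll go back behind the bar and advance that much.

```bash
python3 -c "
from h import *
go(.4540,.0786,.126,119.9)"
```

```text
t 10.7 pos [0.4951 0.004  0.3247] azx 117.7 zdir [ 0. -0. -1.] F [0.5 0.4 0.9]
shift mm [85.1 -1.7 -0.3] turn z -2.2 q7 -0.06 w 0.0
```

Request:
play_rows(moves=[[0,43,-1,0,0,0,0],[0,42,-1,0,0,0,-2.2],[0,0,0,30,0,0,0],[0,0,0,40,0,0,0],[0,0,0,20,0,0,0]])

```text
time: 11.32
tool_pos: [0.4535, 0.0781, 0.2331]
ee_rot: [-1.573, -2.718, 0.001]
force: [1.1, -0.0, 0.7]
gripper_width: 0.0005
grasp_force: 0.0
```

Request:
play_rows(moves=[[0,-8,0,0,0,0,0],[0,-7,0,0,0,0,0],[0,0,0,0,0,0,0]])

```text
time: 11.7
tool_pos: [0.4621, 0.0641, 0.2354]
ee_rot: [1.576, 2.716, 0.001]
force: [0.6, 0.2, 0.0]
gripper_width: 0.0005
grasp_force: 0.0
```

```bash
python3 -c "
from h import *
go(.4665,.0569,.036,119.9)"
```

```text
t 11.7 pos [0.4621 0.0641 0.2354] azx 119.7 zdir [ 0.001 -0.    -1.   ] F [0.6 0.2 0. ]
shift mm [-8.5  0.2  0.4] turn z -0.2 q7 -0.29 w 0.001
```

Request:
play_rows(moves=[[0,-3,0,0,0,0,0],[0,-3,0,0,0,0,0],[0,-2.5,0,0,0,0,0],[0,0,0,0,0,0,0],[0,0,0,0,0,0,0]])

```text
time: 12.32
tool_pos: [0.4657, 0.0574, 0.2346]
ee_rot: [-1.575, -2.718, 0.0]
force: [-0.3, 0.5, 0.3]
gripper_width: 0.0009
grasp_force: 0.0
```

Request:
play_rows(moves=[[0,15,0,0,0,0,0],[0,0,0,-50,0,0,0],[0,0,0,-40,0,0,0],[0,-50,0,0,0,0,0],[0,-50,0,0,0,0,0]])

```text
time: 12.95
tool_pos: [0.5083, -0.0164, 0.3253]
ee_rot: [1.572, 2.718, -0.0]
force: [0.7, 0.8, 0.3]
gripper_width: 0.0008
grasp_force: 0.0
```

Request:
play_rows(moves=[[0,0,0,0,0,0,0],[0,0,0,0,0,0,0]])

```text
time: 13.2
tool_pos: [0.5075, -0.0152, 0.3245]
ee_rot: [-1.573, -2.719, -0.0]
force: [1.0, 0.6, 0.2]
gripper_width: 0.0005
grasp_force: 0.0
```

```bash
python3 - <<'E'
from fit import *
from wm import *
polar(); p=angs(("wrist",)); save(p,"w5"); fit("wrist",.54,.55); fit("top",.54,.55); lines(p)
E
```

```text
finger radial/tang mm 121.24426286071888 63.506846503363036 tool q 0.521590925657367 ztip 0.1255439782681706 F [0.97108559 0.5563229  0.192491  ]
wrist pivot [array([0.5807, 0.103 , 0.018 ])]
  pointer_tip 0.64 [0.4378 0.0164 0.05  ] q 0.5298 r 0.166
  clip_point 0.85 [0.4313 0.0126 0.0425] q 0.5302 r 0.1735
wrist shift mm [-2.23  1.68] pointer 0.5413 clip 0.5524 diff 0.0112 cost -1.746
top shift mm [2.01 0.77] pointer 0.4658 clip 0.6108 diff 0.145 cost -0.039
bar col 285 rows 138 172
bar col 314 rows 137 475
bar col 343 rows 137 170
bar col 372 rows 136 170
bar col 401 rows 135 169
bar col 430 rows 135 169
clip col 174 150 172 white 161.5
clip col 179 150 171 white 161.0
clip col 184 150 171 white 161.0
clip col 189 149 171 white 161.0
clip col 194 149 171 white 161.0
clip col 199 149 171 white 160.5
clip col 204 148 170 white 160.5
clip col 209 149 170 white 160.0
clip col 214 149 170 white 160.0
clip col 219 149 170 white 160.0
clip col 224 149 170 white 160.0
clip col 229 148 170 white None
clip col 234 147 166 white None
clip col 239 152 160 white None
clip col 244 156 158 white None
```

View pics/w5.png

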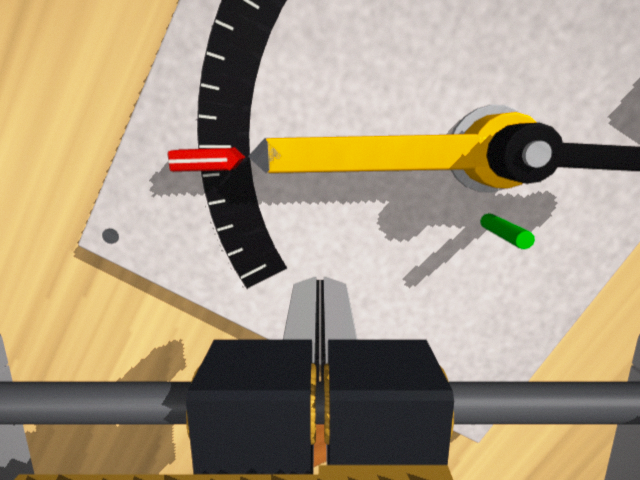

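The tip is now at about (250,156), the clip line at (224,160) and the pin at (538,154), so they are nearly aligned.

```bash
python3 - <<'E'
from wm import *
p=m((538,154),[("tip",250,156,.05),("clipA",179,161.2,.043),("clipB",219,159.9,.043),("clip apex",245,157.3,.0425),("bar",300,155,.05),("bar",430,152.3,.05)])
# clip line direction itself vs bar direction (pivot-free), board-plane
f=lambda x,y,z:at(p,(y,x),z)[:2]
d=f(179,161.2,.043)-f(222,159.9,.043); print("clip dir",np.arctan2(-d[1],-d[0]))
d=f(285,155.,.05)-f(430,152.,.05); print("bar dir",np.arctan2(-d[1],-d[0]))
# yellow top-face edges and dark tip pixel profile
im=p["img"].astype(int)
for c in(256,262,285): print(c,[tuple(im[r,c]) for r in range(136,176,3)])
E
```

```text
pin [0.57867983 0.10080236]
tip 0.5402 0.1635
clipA 0.5537 0.2112
clipB 0.5537 0.185
clip apex 0.5472 0.1681
bar 0.54 0.1319
bar 0.5366 0.0499
clip dir 0.5513400694705213
bar dir 0.5419550564041936
256 [(np.int64(223), np.int64(215), np.int64(212)), (np.int64(225), np.int64(215), np.int64(213)), (np.int64(223), np.int64(213), np.int64(211)), (np.int64(152), np.int64(147), np.int64(144)), (np.int64(84), np.int64(84), np.int64(87)), (np.int64(83), np.int64(84), np.int64(84)), (np.int64(82), np.int64(81), np.int64(84)), (np.int64(86), np.int64(85), np.int64(89)), (np.int64(82), np.int64(84), np.int64(87)), (np.int64(118), np.int64(114), np.int64(115)), (np.int64(128), np.int64(121), np.int64(118)), (np.int64(131), np.int64(124), np.int64(122)), (np.int64(133), np.int64(126), np.int64(125)), (np.int64(137), np.int64(129), np.int64(125))]
262 [(np.int64(224), np.int64(217), np.int64(214)), (np.int64(130), np.int64(125), np.int64(128)), (np.int64(79), np.int64(83), np.int64(82)), (np.int64(82), np.int64(84), np.int64(85)), (np.int64(81), np.int64(82), np.int64(86)), (np.int64(85), np.int64
[... 321 characters left out ...]
.int64(128)), (np.int64(138), np.int64(131), np.int64(129))]
285 [(np.int64(232), np.int64(192), np.int64(78)), (np.int64(246), np.int64(204), np.int64(0)), (np.int64(246), np.int64(202), np.int64(0)), (np.int64(246), np.int64(205), np.int64(0)), (np.int64(246), np.int64(202), np.int64(0)), (np.int64(245), np.int64(200), np.int64(0)), (np.int64(246), np.int64(200), np.int64(0)), (np.int64(245), np.int64(199), np.int64(0)), (np.int64(244), np.int64(196), np.int64(0)), (np.int64(243), np.int64(195), np.int64(0)), (np.int64(242), np.int64(196), np.int64(0)), (np.int64(227), np.int64(170), np.int64(0)), (np.int64(137), np.int64(127), np.int64(122)), (np.int64(135), np.int64(128), np.int64(127))]
```

Request:
play_rows(moves=[[0,50,0,0,0,0,0],[0,50,0,0,0,0,0],[0,0,0,40,0,0,0],[0,0,0,40,0,0,0],[0,0,0,10,0,0,0]])

```text
time: 14.22
tool_pos: [0.4577, 0.0707, 0.2333]
ee_rot: [-1.572, -2.717, 0.002]
force: [0.4, -0.4, 0.3]
gripper_width: 0.0003
grasp_force: 0.0
```

Request:
play_rows(moves=[[0,-5,0,0,0,0,0],[0,0,0,0,0,0,0],[0,0,0,0,0,0,0]])

```text
time: 14.6
tool_pos: [0.4611, 0.066, 0.2356]
ee_rot: [1.575, 2.717, 0.001]
force: [0.1, -0.3, 0.3]
gripper_width: 0.0004
grasp_force: 0.0
```

```bash
python3 -c "
from h import *
go(.4662,.0561,.036)"
```

```text
t 14.6 pos [0.4611 0.066  0.2356] azx 119.8 zdir [ 0.001 -0.    -1.   ] F [ 0.1 -0.3  0.3]
shift mm [-11.1  -0.5   0.6] turn z None q7 -0.29 w 0.0
```

Request:
play_rows(moves=[[0,-4,0,0,0,0,0],[0,-4,0,0,0,0,0],[0,-2,0,0,0,0,0],[0,-1.4,0,0,0,0,0],[0,0,0,0,0,0,0]])

```text
time: 15.22
tool_pos: [0.4664, 0.0563, 0.2346]
ee_rot: [-1.574, -2.718, -0.0]
force: [-2.4, 1.2, 1.0]
gripper_width: 0.0003
grasp_force: 0.8
```

Request:
play_rows(moves=[[0,15,0,0,0,0,0],[0,0,0,-50,0,0,0],[0,0,0,-40,0,0,0],[0,-50,0,0,0,0,0],[0,-50,0,0,0,0,0]])

```text
time: 15.85
tool_pos: [0.509, -0.0177, 0.3253]
ee_rot: [1.572, 2.718, -0.0]
force: [0.6, -0.9, 0.6]
gripper_width: 0.0004
grasp_force: 0.0
```

Request:
play_rows(moves=[[0,0,0,0,0,0,0],[0,0,0,0,0,0,0]])

```text
time: 16.1
tool_pos: [0.5083, -0.0164, 0.3246]
ee_rot: [-1.573, -2.719, -0.0]
force: [0.5, -0.0, -0.6]
gripper_width: 0.0003
grasp_force: 0.0
```

```bash
python3 - <<'E'
from fit import *
from wm import *
polar(); p=angs(("wrist",)); save(p,"w6"); fit("wrist",.55,.55); lines(p)
E
```

```text
finger radial/tang mm 121.2118206290492 64.98297733504366 tool q 0.5214983681448015 ztip 0.12555450255803663 F [ 0.52820911 -0.01303746 -0.63385469]
wrist pivot [array([0.5805, 0.1042, 0.018 ])]
  pointer_tip 0.78 [0.4369 0.0151 0.05  ] q 0.5338 r 0.1674
  clip_point 0.73 [0.4319 0.0137 0.0425] q 0.5259 r 0.1724
wrist shift mm [-1.88  1.44] pointer 0.5464 clip 0.5506 diff 0.0042 cost -1.749
bar col 285 rows 138 172
bar col 314 rows 137 475
bar col 343 rows 136 170
bar col 372 rows 135 169
bar col 401 rows 134 168
bar col 430 rows 134 167
clip col 174 148 169 white 159.0
clip col 179 148 169 white 159.0
clip col 184 147 169 white 159.0
clip col 189 147 169 white 158.5
clip col 194 147 169 white 158.5
clip col 199 146 168 white 158.0
clip col 204 146 168 white 158.0
clip col 209 146 168 white 158.0
clip col 214 146 168 white 158.0
clip col 219 146 167 white 157.5
clip col 224 146 167 white 157.5
clip col 229 146 168 white None
clip col 234 145 163 white None
clip col 239 150 157 white None
clip col 244 154 155 white None
```

Pointer and clip now agree within about 0.004 rad, so I'll move on to the lever and its ball.

```bash
python3 -c "
from h import *
go(.639,.172,.126,118)"
```

```text
t 16.4 pos [ 0.5085 -0.0169  0.3247] azx 119.9 zdir [ 0. -0. -1.] F [-0.2 -0.6  0.8]
shift mm [ 98.7 207.3  -0.3] turn z 1.9 q7 0.01 w 0.0
```

Request:
play_rows(moves=[[0,25,52,0,0,0,0],[0,25,52,0,0,0,0],[0,25,52,0,0,0,0],[0,24,51,0,0,0,1.9],[0,0,0,0,0,0,0]])

```text
time: 17.02
tool_pos: [0.6391, 0.176, 0.3244]
ee_rot: [-1.613, -2.694, -0.003]
force: [-0.0, -0.2, 0.1]
gripper_width: 0.0003
grasp_force: 0.0
```

```bash
python3 - <<'E'
from h import *
go(.639,.172,.058,118); p=angs(("scene","wrist"),("lock_ball","tape"))
E
```

```text
t 17.02 pos [0.6391 0.176  0.3244] azx 118.2 zdir [-0.     0.002 -1.   ] F [-0.  -0.2  0.1]
shift mm [-3.7 -2.  67.4] turn z 0.2 q7 -0.28 w 0.0
scene pivot [array([0.5813, 0.1047, 0.018 ])]
  lock_ball 0.88 [0.6473 0.1373 0.068 ] q -2.633 r 0.0759
  tape 0.67 [0.68   0.2583 0.018 ] q -2.1307 r 0.1865
wrist pivot [array([0.5784, 0.1061, 0.018 ])]
  tape 0.7 [0.6791 0.2534 0.018 ] q -2.1409 r 0.1818
```

Request:
play_rows(moves=[[0,0,0,35,0,0,0],[0,0,0,32,0,0,0],[0,-6,-2,0,0,0,0],[0,-6,0,0,0,0,0],[0,-6,0,0,0,0,0]])

```text
time: 18.05
tool_pos: [0.6462, 0.1543, 0.2592]
ee_rot: [1.62, 2.691, 0.003]
force: [1.1, 2.6, -0.5]
gripper_width: 0.0005
grasp_force: 1.6
```

Request:
play_rows(moves=[[0,-10.5,1.9,0,0,0,7],[0,-10.5,1.9,0,0,0,7],[0,-10.5,1.9,0,0,0,7]])

```text
time: 18.42
tool_pos: [0.6624, 0.1272, 0.2587]
ee_rot: [-2.087, -2.348, -0.002]
force: [-2.3, 2.7, 0.4]
gripper_width: 0.0004
grasp_force: 1.7
```

Request:
play_rows(moves=[[0,-10.5,1.9,0,0,0,7],[0,-10.5,1.9,0,0,0,7],[0,-10.5,1.9,0,0,0,7]])

```text
time: 18.8
tool_pos: [0.6679, 0.096, 0.2587]
ee_rot: [-2.48, -1.928, -0.002]
force: [-1.4, 3.7, -0.5]
gripper_width: 0.0008
grasp_force: 1.6
```

```bash
cat >> h.py <<'E'
def lpolar():
    s=manip.observe(); v=s["tool_pos"][:2]-P; M=R.from_rotvec(s["ee_rot"]).as_matrix()
    l=M[:2,1]; t=-M[:2,0]; print("radial/tang",1e3*v@l,1e3*v@t,"az",np.arctan2(l[1],l[0]),"ztip",s["tool_pos"][2]-.199,"F tang",s["force"][:2]@t,s["force"],"w",s["gripper_width"],"q7",s["q"][6])
E
python3 -c "
from h import *
lpolar(); angs(('top','scene'),('lock_ball',))"
```

```text
radial/tang 85.32994509395964 -17.243725350638933 az -0.2491717985855502 ztip 0.05971804115043139 F tang -3.2033889180433004 [-1.37164209  3.65450113 -0.53084025] w 0.0008496932040416328 q7 -0.8496930705318348
top pivot [array([0.5832, 0.0971, 0.018 ])]
scene pivot [array([0.5813, 0.1022, 0.018 ])]
```

Request:
play_rows(moves=[[0,-10.5,1.9,0,0,0,7],[0,-10.5,1.9,0,0,0,7],[0,-4.5,0.8,0,0,0,3]])

```text
time: 19.48
tool_pos: [0.6637, 0.0707, 0.2578]
ee_rot: [-2.735, -1.544, -0.001]
force: [0.3, 2.3, -0.1]
gripper_width: 0.0
grasp_force: 1.3
```

Request:
play_rows(moves=[[0,-4.5,0.8,0,0,0,3],[0,0,0,0,0,0,0]])

```text
time: 19.73
tool_pos: [0.6621, 0.0664, 0.2578]
ee_rot: [-2.773, -1.476, -0.0]
force: [-0.1, 1.0, 0.1]
gripper_width: 0.0006
grasp_force: 0.2
```

```bash
python3 -c "
from h import *
lpolar(); angs(('top','scene'),('lock_ball',))"
```

```text
radial/tang 86.15390973545531 -17.198274976412414 az -0.5928642430709989 ztip 0.05879389820500691 F tang -0.7926380857313992 [-0.09818735  1.02189137  0.06911235] w 0.0005507909871645257 q7 -1.1153806230737748
top pivot [array([0.5814, 0.0953, 0.018 ])]
scene pivot [array([0.5792, 0.1028, 0.018 ])]
  lock_ball 0.77 [0.6459 0.054  0.068 ] q 2.5221 r 0.0797
```

Request:
play_rows(moves=[[0,-3,0.4,0,0,0,2],[0,-3,0.4,0,0,0,2],[0,0,0,0,0,0,0]])

```text
time: 20.4
tool_pos: [0.6596, 0.0614, 0.258]
ee_rot: [-2.825, -1.373, -0.004]
force: [7.4, 6.2, -4.0]
gripper_width: 0.0008
grasp_force: 4.7
```

```bash
python3 -c "
from h import *
lpolar()"
```

```text
radial/tang 85.83772439678813 -17.90936546617259 az -0.6659677715055513 ztip 0.05895721516721836 F tang -9.429105831808231 [ 7.36255927  6.2066389  -4.04805273] w 0.0008240275693345612 q7 -1.173326874462552
```

Request:
play_rows(moves=[[0,-1.5,0,0,0,0,0],[0,0,0,0,0,0,0]])

```text
time: 20.65
tool_pos: [0.659, 0.0608, 0.2581]
ee_rot: [-2.824, -1.374, -0.007]
force: [12.3, 10.0, -7.8]
gripper_width: 0.0004
grasp_force: 8.1
```

```bash
python3 -c "
from h import *
lpolar()"
```

```text
radial/tang 85.75105439661763 -17.098067381007326 az -0.6649042663826903 ztip 0.059127450411507854 F tang -15.46975369761601 [12.34293219  9.98067418 -7.81174905] w 0.0003550360240940647 q7 -1.171655784670675
```

The lever is firmly on the stop: about 15 N with no motion. I'll retreat and check the pointer from the same viewpoint.

Request:
play_rows(moves=[[0,15,0,0,0,0,0],[0,0,0,-40,0,0,0],[0,0,0,-27,0,0,0],[0,0,0,0,0,0,-10],[0,0,0,0,0,0,-10]])

```text
time: 21.28
tool_pos: [0.6676, 0.0716, 0.3249]
ee_rot: [2.538, 1.851, -0.001]
force: [0.7, -0.8, -0.4]
gripper_width: 0.0006
grasp_force: 0.0
```

Request:
play_rows(moves=[[0,0,0,0,0,0,-10],[0,0,0,0,0,0,-10],[0,0,0,0,0,0,-10],[0,0,0,0,0,0,-10],[0,0,0,0,0,0,-8]])

```text
time: 21.9
tool_pos: [0.6677, 0.0714, 0.3244]
ee_rot: [-1.567, -2.722, 0.001]
force: [-0.0, 0.4, -0.5]
gripper_width: 0.0004
grasp_force: 0.0
```

```bash
python3 -c "
from h import *
go(.5085,-.0169,.126,119.9)"
```

```text
t 21.9 pos [0.6677 0.0714 0.3244] azx 120.2 zdir [-0.001 -0.    -1.   ] F [-0.   0.4 -0.5]
shift mm [   3.6 -182.    -0.4] turn z 0.3 q7 -0.08 w 0.0
```

Request:
play_rows(moves=[[0,1.8,-60,0,0,0,0.3],[0,1.8,-60,0,0,0,0],[0,0,-60,0,0,0,0],[0,0,-2,0,0,0,0],[0,0,0,0,0,0,0]])

```text
time: 22.52
tool_pos: [0.5083, -0.0158, 0.325]
ee_rot: [1.581, 2.714, 0.0]
force: [0.8, 0.6, -0.2]
gripper_width: 0.0002
grasp_force: 0.0
```

```bash
python3 - <<'E'
from fit import *
from wm import *
polar(); p=angs(("wrist","wrist")); save(p,"w7"); fit("wrist",.55,.55); lines(p)
E
```

```text
finger radial/tang mm 120.547415758864 65.12913166210873 tool q 0.5158807117284387 ztip 0.12603031425464334 F [ 0.79258195  0.58801844 -0.20268257]
wrist pivot [array([0.5794, 0.1031, 0.018 ])]
  pointer_tip 0.85 [0.4379 0.0149 0.05  ] q 0.5379 r 0.1666
  clip_point 0.56 [0.4325 0.0129 0.0425] q 0.5317 r 0.1723
  lock_ball 0.61 [0.6442 0.0459 0.068 ] q 2.4307 r 0.0834
wrist pivot [array([0.5778, 0.1044, 0.018 ])]
  pointer_tip 0.92 [0.4375 0.0155 0.05  ] q 0.5338 r 0.1667
  clip_point 0.87 [0.4334 0.0141 0.0425] q 0.5287 r 0.171
  lock_ball 0.8 [0.6445 0.0478 0.068 ] q 2.4507 r 0.0824
wrist shift mm [-1.35  3.05] pointer 0.5571 clip 0.5571 diff -0.0001 cost -1.708
bar col 285 rows 140 174
bar col 314 rows 139 430
bar col 343 rows 138 172
bar col 372 rows 137 171
bar col 401 rows 136 170
bar col 430 rows 135 169
clip col 174 151 172 white 161.5
clip col 179 150 172 white 161.5
clip col 184 150 172 white 161.5
clip col 189 150 172 white 161.0
clip col 194 150 171 white 161.0
clip col 199 149 171 white 161.0
clip col 204 149 170 white 160.5
clip col 209 149 170 white 160.5
clip col 214 149 170 white 160.0
clip col 219 149 170 white 160.0
clip col 224 149 170 white 160.0
clip col 229 148 170 white None
clip col 234 149 164 white None
clip col 239 154 159 white None
```

View pics/w7.png

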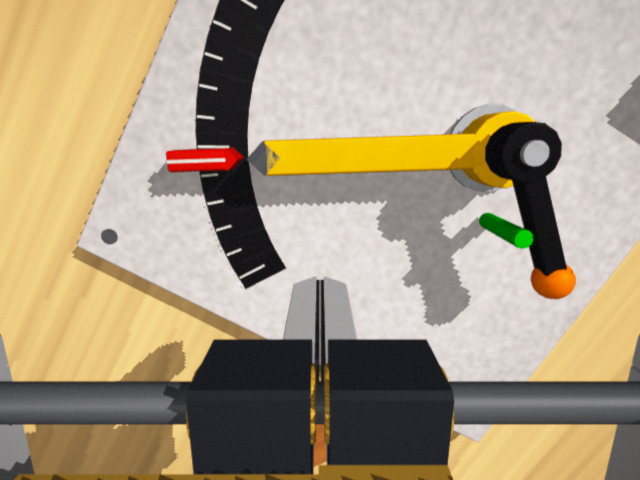

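The lever bar rests against the green post at (525,238). The pointer tip at (249,157) faces the clip's apex at (243,157), so I'm handing in.

```bash
python3 -c "
from h import *
print(finish_job())"
```

```text
the job is handed in; nothing more can be done
None
```

I handed the job in at about 23 s. The pointer is on the middle of the red clip to within about 0.005 rad, and the lever is hard against the green stop post. The arm stayed clear of the clip, tape measure, offcut and glue bottle. The judge's verdict was not shown.

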